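# Open the child-safe jar on the kitchen table

### The arm

A 6-joint arm with a two-finger parallel gripper is mounted at the origin on the work surface. World frame = base frame: x ahead of the robot, y to its left, z up, the work surface at z = 0. Lengths are in m, angles in rad, forces in N, time in s.
With the tool pointing down it reaches from about 0.425 to 0.95 m from the base axis. Payload 3.5 kg.
Tool frame: the origin (TCP) lies midway between the tips of the shut fingers; the grasp point (between the pads) lies 19 mm behind it (ctrl.pinch_z is the distance from the TCP to the grasp point, in m); z points along the fingers, y is the line along which they close (so a half turn about z gives the same grasp; the last joint's range is limited). The gripper opens to 85 mm and grips with 20 to 120 N. Pads are 22 mm wide; open, the fingers measure 114 mm over their backs; the gripper's body (76 mm by 85 mm) begins 54 mm behind the grasp point. The pads swing forward as they close: fully open they stand 13 mm farther back than shut.
Start: joints at [1.189, 0.286, 1.577, -0, 1.279, -0.15], TCP at [0.155, 0.657, 0.211] pointing down, gripper open.
Joint ranges: [-2.77, 2.77], [-0.9, 2.22], [0.21, 2.48], [-1.53, 4.67], [0.24, 2.81], [-2.84, 2.84]. Speed limits (rad/s): [2.79, 2.79, 3.14, 3.14, 3.14, 3.14].

### API

Orientations are given as a unit quaternion [x, y, z, w].
In Python, from plant import get_state, viewer, sign_off, ctrl gives the robot as it stands. The module is installed in compiled form; this text tells all that it offers.
- The arm moves only by the shell command python3 -m handwheel 'ROWS' [FORCE]. ROWS is JSON, a list that holds one entry, the list of rows, each a list of 5 numbers: the finger opening in m, from 0 to 0.0854, then the shift along the tool's x, y, z in m, then the turn about the tool's z in degrees. In form: [[[claw, x, y, z, spin], ...]]. A call has 1 to 12 rows; each row shifts and turns the commanded pose from where the row before left it, along the tool's axes as they then stand; what a row does not reach is not made up. A row lasts 1/12 s, in which the tool goes at most 41.7 mm and 7.16 degrees, less where a joint would pass 70% of its speed; a pose out of reach is approached as far as the arm can. A call is refused whole if a number of a shift passes 0.0417 or a number of a turn 7.16, either way. A call with a gripper value outside its range is refused whole. The fingers move at their own pace and stop on an object; FORCE is the grip in N (left out, the last holds). Time passes only in rows, so rows that do not move let the fingers close. It gives the time, the measured TCP pose, the force, the opening and the grip force at its end, in the units of the state.
- get_state(): the state, without advancing time (a new reading comes with each control period).
- viewer.read_camera(name): name is "scene" or "side" or "wrist"; returns the picture (420x560x3 uint8, blue, green, red); there is no depth.
- viewer.camera_params(name): a dict with "fov_y" (degrees; the focal length in pixels is half the picture's height over the tangent of half this angle, whatever the lens; pixels are square), "cx", "cy" (the principal point, pixels), "xyz" and "attitude" of the camera in the world; the wrist camera has in their place "hand_eye" (4x4, takes a point from camera to tool coordinates, whose origin is the TCP and whose axes are the flange's). Camera axes: x right, y up, looking along -z (the intrinsics and any distortion apply to the point x, -y, -z); pixel columns grow to the right and rows downward; lengths in m; the calibration is good to about 2 mm. A picture is of the moment at which its call begins: read the wrist's pose just before it. camera_params takes no time and is no camera call.
- sign_off(): hands the job in; it is judged then, once.
Trained networks look in the newest picture that a camera, given by its name, has taken for a name from the list of things; names that differ only in an ending like _2 or _b are one class to them, and where a whole thing is asked for, a point or a joint stands for the part that bears it (a point fixed in the world has none). Each returns a list of dicts, best first, with "confidence" (0 to 1); they miss things now and then, are a little off and sometimes report something else, mostly with a low value. They report only what shows in the picture. A call takes as long as a camera call. They do not tell look-alikes from the thing itself.
- viewer.look_for(camera, name): "extent" ([left, top, width, height] as shares, 0 to 1, of the picture: columns of its width, rows of its height, round what is visible of it).
- viewer.outline_of(camera, name): "mask" (420x560 bool, what is visible of it) and "extent" ([left, top, width, height] as shares, 0 to 1, of the picture: columns of its width, rows of its height, round what is visible of it).
- viewer.pinpoint(camera, name): "xy" ([column, row] as shares, 0 to 1, of the picture: columns of its width, rows of its height: a listed point, or the origin of a listed thing).
The state is a dict: "time": time; "qpos": joint angles; "dq": joint speeds; "joint_efforts": joint torques, N m; "eef_pos": TCP position; "tcp_rot": TCP orientation; "contact_force": force on the tool from outside, world axes, zero at the start; "wrist_torque": the same for the moment, N m; "opening": opening from 0.0 (shut) to 1.0 (fully open); "finger_force": force on a finger pad.
Only numpy, scipy, OpenCV 4.12 (cv2) and the standard library are available. Lean on these libraries where they do the work, as an engineer would, in place of code of your own. Each camera call takes 0.05 s, during which the arm holds its last target. There are 200 camera calls.

### The job

Open the child-safe jar that is strapped in the stand on the kitchen table: push its wing-grip cap down against the spring, only as firmly as it needs, turn it anticlockwise while it is held down until it comes free, and lift it off. Put the cap down, not dropped, in the small round steel dish with its wing grip up, let go of it, and leave the other things on the table where they are.

Things in the scene. Friction and masses are not known exactly. Their poses are not given: they have to be found in the camera images.
- jar: White wide-necked jar, 86 mm wide, 108 mm high to its shoulder, strapped upright in a dark steel stand plate (130 x 130 x 6 mm) screwed to the table: it cannot move or turn. Origin on the jar's axis at table height, z up. Locked, the cap's x axis lies within 0.05 rad of the jar's x axis and the cap's origin 125 mm above the jar's. A force of more than 28 N from the cap, down, sideways or round, cracks the neck.
- mouth (a point): Centre of the top of the jar's neck (39 mm wide), 133 mm above the table, hidden inside the cap until that is off. Clockwise the cap is at a dead stop. Turned 1.0 to 2.3 rad anticlockwise (seen from above) from locked, it is free: let up, the spring raises it to 3 mm above its locked height, and it lifts straight off.
- tabs (a point): On the jar's axis, 125 mm above the table: the underside of the locked cap. Two hidden tabs on the neck, towards the jar's +x and -x, hold the cap; each ends in a catch. The cap turns only when pushed down past the catches and kept down for the first 1.0 rad; let up earlier it stays caught. Their depth differs by jar, 2.5 to 12.5 mm below locked, and cannot be seen; a hard end stop lies 1.5 mm below the catch.
- spring (a point): On the jar's axis, 150 mm above the table: top of the rubber-faced sprung plate in the mouth that pushes the locked cap up from inside. It takes 6 N before the cap starts down, then 0.5 N per mm: 7 to 12 N to pass the catches, 8 to 13 N on reaching the end stop, above which the force rises steeply.
- cap: The jar's cap, loose but locked on the neck: grey, ribbed, round, 60 mm across and 29 mm high, with an upright wing grip on its flat top: a bar 46 mm long (along the cap's x), 14 mm thick (along y) and 27 mm high, reaching from 29 to 56 mm above the cap's underside. About 60 g. Origin at the centre of its underside, z up through the grip.
- grip (a point): Centre of the cap's wing grip, 42.5 mm above the cap's underside; x along the bar, y across its 14 mm thickness.
- dish: Small round shallow steel dish, loose on the table, about 0.35 kg, 100 mm wide at the foot and 108 mm at the rim, 14 mm high, wall 3 mm, its flat inner floor 4 mm above its underside. Origin at the centre of its underside. It may be left or right of the robot's centre line, the jar being on the other side.
- tumbler: Bystander: clear drinking glass, 66 mm wide, 85 mm tall, loose. Origin at its underside.
- phone: Bystander: phone lying flat, 150 x 74 x 9 mm, loose. Origin under its centre.
- spice_jar: Bystander: small spice jar with a black lid, 48 mm wide, 85 mm tall, loose. Origin at its underside.
- carton: Bystander: small cardboard carton, 60 x 110 x 75 mm tall, loose. Origin at its underside.
- flat_lid_jar: Bystander: another white jar, 86 mm wide, 150 mm tall, with a plain flat lid and no stand; not the one to open. Origin at its underside.
- oil_bottle: Bystander: tall oil bottle, 72 mm wide, 260 mm tall, loose. Origin at its underside.
- napkins: Bystander: packet of paper napkins, 120 x 120 x 60 mm tall, loose. Origin at its underside.
There are look-alikes about, which are no part of the job. What is shaped like the dish but red or turquoise is not meant.

How it is judged:
By the outcome, as a careful person would: the job done as asked, in the order asked, and still so for the second after the job is handed in, with the robot touching nothing.
It also fails if it takes over 72 s, if anything falls off the work surface, if the arm or the gripper's body presses on something with over 40 N, if the wrist force passes 120 N, or if a joint passes its speed limit or range.

## Working session

There is one attempt and no reset: what is moved stays moved. The work goes in short steps, Python scripts to look and compute and a shell command to move; the robot and the scene stay as the last step left them, time stands still between calls to the robot, and variables do not carry over. Pictures are saved under pics/ and viewed, at most 10 in all, crops included, and the job is handed in when it is done.

```bash
mkdir -p pics; ls
cat > h.py <<'E'
import numpy as np, cv2
from scipy.spatial.transform import Rotation as R
from plant import get_state, viewer, ctrl
E
python3 - <<'E'
from h import *
s=get_state()
for k,v in s.items(): print(k,np.round(v,3))
print(ctrl.pinch_z)
ims=[]
for c in ["scene","side","wrist"]:
    im=viewer.read_camera(c); ims.append(im); print(c,viewer.camera_params(c))
    cv2.imwrite(f'pics/{c}0.png',im)
    for n in ["jar","cap","grip","dish"]:
        for d in viewer.look_for(c,n)[:4]: 
            e=np.array(d["extent"])*[560,420,560,420]; print(c,n,np.round(e),round(d["confidence"],2))
a=np.hstack(ims[:2]); cv2.imwrite('pics/both.png',np.vstack([cv2.resize(ims[0],(400,300)),cv2.resize(ims[1],(400,300))]))
E
```

```text
pics
time 0.0
qpos [ 1.189  0.287  1.578  0.     1.279 -0.15 ]
dq [ 0.001 -0.001 -0.    -0.    -0.001 -0.   ]
joint_efforts [-1.0000e-03 -4.0599e+01 -2.9262e+01 -0.0000e+00  6.0000e-03  0.0000e+00]
eef_pos [0.155 0.656 0.209]
tcp_rot [ 0.116  0.993 -0.001 -0.   ]
contact_force [ 0.936  0.266 -0.017]
wrist_torque [ 0.034  0.024 -0.07 ]
finger_force 0.0
opening 1.002
0.0187
scene {'fov_y': 48.59228289568391, 'cx': 289.85017259467145, 'cy': 204.81736256127752, 'xyz': array([ 1.38733763, -0.76997354,  1.25020235]), 'attitude': array([0.32716103, 0.15664728, 0.40138612, 0.84102109])}
scene jar [324. 155.  49.  39.] 0.95
scene jar [343. 139.  19.  22.] 0.73
scene jar [267. 165.  30.  31.] 0.25
scene cap [341. 138.  21.  19.] 0.48
scene grip [342. 140.  15.  16.] 0.49
scene grip [328. 155.  41.  37.] 0.19
scene dish [305. 256.  35.  30.] 0.9
scene dish [256. 232.  29.  26.] 0.79
scene dish [122. 276.  33.  28.] 0.77
side {'fov_y': 50.602572503568666, 'cx': 283.16467809613204, 'cy': 208.88057891239208, 'xyz': array([ 0.29902864, -0.90668238,  0.97852494]), 'attitude': array([ 0.3649007 , -0.06722907, -0.16026721,  0.91468145])}
side jar [300. 149.  46.  41.] 0.63
side jar [207. 136.  51.  47.] 0.59
side jar [275. 168.  22.  33.] 0.55
side cap [217. 115.  22.  28.] 0.56
side grip [217. 118.  20.  25.] 0.89
side dish [219. 120.  19.  23.] 0.72
side dish [337. 210.  31.  29.] 0.66
side dish [296. 396.  54.  22.] 0.64
side dish [276. 167.  21.  35.] 0.56
wrist {'fov_y': 70.5041263015923, 'cx': 282.28246793578234, 'cy': 208.58830221727166, 'hand_eye': array([[ 6.44015749e-04,  9.53857827e-01,  3.00257942e-01,
         7.57893768e-02],
       [ 9.99999292e-01, -3.14003097e-04, -1.14735011e-03,
         1.59378716e-03],
       [-1.00012696e-03,  3.00258468e-01, -9.53857354e-01,
        -1.63619348e-01],
       [ 0.00000000e+00,  0.00000000e+00,  0.00000000e+00,
         1.00000000e+00]])}
wrist jar [ 85. 406.  19.  13.] 0.44
```

View pics/scene0.png

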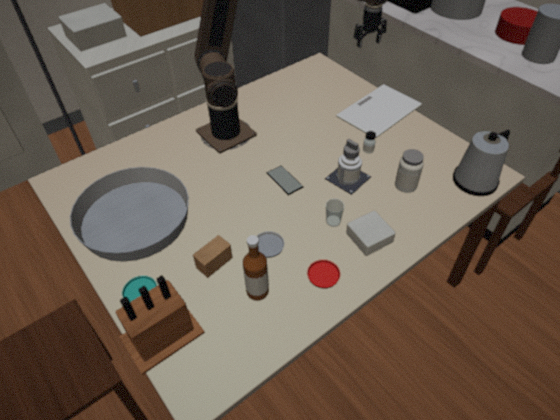

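View pics/side0.png

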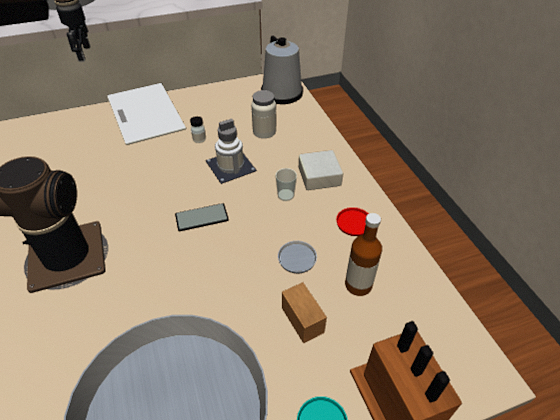

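Scene view: the stand jar with the wing cap is at (350,165) and the flat-lid jar at (409,171). The dish-shaped things are steel at (268,244), red at (324,274) and turquoise at (140,290). The side view shows the wing cap at (228,130) and the steel dish at (297,257). The jar in the dark stand plate with the wing cap is the one to open, and the grey steel dish fits the description. The red and turquoise ones don't.

```bash
cat >> h.py <<'E'
def cam(c,s=None):
    p=viewer.camera_params(c); f=210/np.tan(np.radians(p["fov_y"])/2)
    if c=="wrist":
        T=np.eye(4); T[:3,:3]=R.from_quat(s["tcp_rot"]).as_matrix(); T[:3,3]=s["eef_pos"]; M=T@p["hand_eye"]
    else:
        M=np.eye(4); M[:3,:3]=R.from_quat(p["attitude"]).as_matrix(); M[:3,3]=p["xyz"]
    return M,f,p["cx"],p["cy"]
def ray(C,uv):
    M,f,cx,cy=C; d=M[:3,:3]@np.array([(uv[0]-cx)/f,-(uv[1]-cy)/f,-1]); return M[:3,3],d/np.linalg.norm(d)
def onz(C,uv,z):
    o,d=ray(C,uv); return o+d*(z-o[2])/d[2]
def proj(C,P):
    M,f,cx,cy=C; q=M[:3,:3].T@(np.asarray(P)-M[:3,3]); return np.array([cx+f*q[0]/-q[2],cy-f*q[1]/-q[2]])
E
python3 - <<'E'
from h import *
Z=dict(grip=.1675,cap=.125,tabs=.125,mouth=.133,jar=0,dish=0,tumbler=0,spice_jar=0,carton=0,flat_lid_jar=0,oil_bottle=0,napkins=0,phone=0)
crops=[]
for c in ["scene","side"]:
    im=viewer.read_camera(c); C=cam(c)
    for n,z in Z.items():
        for d in viewer.pinpoint(c,n)[:2 if n!='dish' else 4]:
            uv=np.array(d["xy"])*[560,420]; print(c,n,uv.round(),round(d["confidence"],2),onz(C,uv,z).round(3))
    for (u,v) in ([(350,165),(290,255)] if c=="scene" else [(232,150),(315,245)]):
        crops.append(cv2.resize(im[v-38:v+38,u-50:u+50],(400,300),interpolation=cv2.INTER_CUBIC))
cv2.imwrite('pics/crop.png',np.vstack([np.hstack(crops[:2]),np.hstack(crops[2:])]))
E
```

```text
scene grip [352. 145.] 0.62 [0.526 0.209 0.167]
scene grip [349. 153.] 0.46 [0.553 0.169 0.167]
scene cap [347. 151.] 0.78 [0.51  0.209 0.125]
scene tabs [351. 153.] 0.66 [0.527 0.213 0.125]
scene tabs [368. 238.] 0.4 [ 0.844 -0.023  0.125]
scene mouth [351. 149.] 0.67 [0.517 0.223 0.133]
scene mouth [403. 183.] 0.41 [0.754 0.237 0.133]
scene jar [349. 179.] 0.8 [0.533 0.21  0.   ]
scene jar [258. 293.] 0.49 [ 0.722 -0.36   0.   ]
scene dish [268. 247.] 0.9 [ 0.599 -0.229  0.   ]
scene dish [141. 296.] 0.8 [ 0.502 -0.648  0.   ]
scene dish [324. 269.] 0.7 [ 0.783 -0.141  0.   ]
scene tumbler [331. 222.] 0.66 [0.647 0.012 0.   ]
scene spice_jar [371. 149.] 0.75 [0.464 0.403 0.   ]
scene carton [214. 263.] 0.95 [ 0.539 -0.406  0.   ]
scene flat_lid_jar [403. 184.] 0.73 [0.683 0.35  0.   ]
scene flat_lid_jar [353. 143.] 0.66 [0.388 0.371 0.   ]
scene oil_bottle [257. 288.] 0.86 [ 0.706 -0.351  0.   ]
scene napkins [367. 237.] 0.89 [0.777 0.063 0.   ]
scene phone [284. 180.] 0.9 [0.379 0.016 0.   ]
side grip [226. 130.] 0.78 [0.517 0.186 0.167]
side cap [227. 135.] 0.8 [0.525 0.212 0.125]
side cap [285. 194.] 0.28 [ 0.604 -0.095  0.125]
side tabs [227. 136.] 0.67 [0.523 0.208 0.125]
side mouth [226. 134.] 0.58 [0.522 0.212 0.133]
side jar [232. 167.] 0.77 [ 0.527  0.204 -0.   ]
side jar [227. 135.] 0.16 [ 0.556  0.378 -0.   ]
side dish [354. 224.] 0.97 [ 0.799 -0.164  0.   ]
side dish [320. 175.] 0.62 [0.788 0.067 0.   ]
side dish [298. 258.] 0.55 [ 0.599 -0.223  0.   ]
side tumbler [286. 195.] 0.96 [0.652 0.021 0.   ]
side spice_jar [299. 260.] 0.35 [ 0.598 -0.231  0.   ]
side carton [301. 319.] 0.98 [ 0.535 -0.401  0.   ]
side flat_lid_jar [267. 130.] 0.89 [0.703 0.361 0.   ]
side oil_bottle [354. 283.] 0.55 [ 0.706 -0.35   0.   ]
side napkins [318. 174.] 0.73 [0.786 0.075 0.   ]
side phone [228. 134.] 0.65 [ 0.565  0.386 -0.   ]
side phone [203. 216.] 0.61 [0.386 0.018 0.   ]
```

View pics/crop.png

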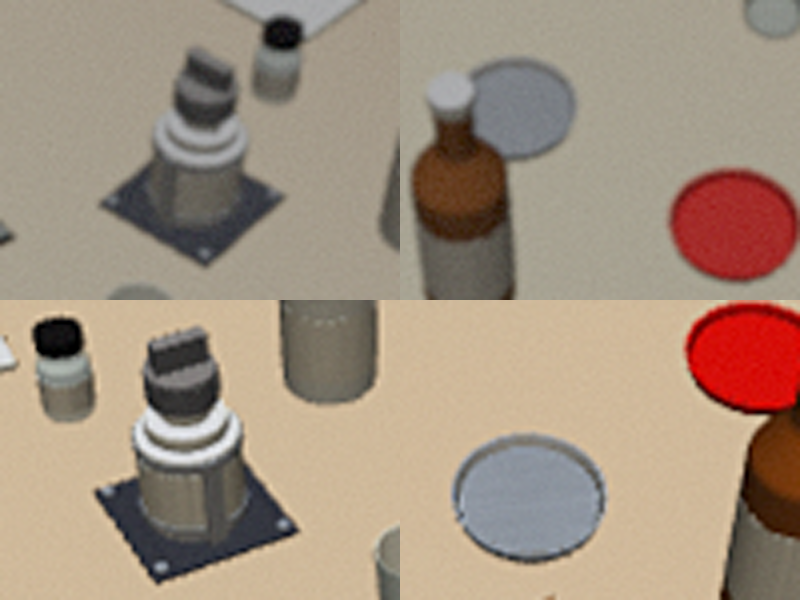

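The crop confirms both. The wing-grip jar stands in the dark stand plate at about (0.526, 0.208), and the grey steel dish is at about (0.599, -0.226). I'll move the wrist camera over the jar.

```bash
python3 -m handwheel '[[[0.085,-0.005,-0.004,-0.01,0],[0.085,-0.019,-0.0146,-0.0127,0],[0.085,-0.02,-0.015,-0.0127,0],[0.085,-0.02,-0.015,-0.0127,0],[0.085,-0.02,-0.015,-0.0127,0],[0.085,-0.02,-0.015,-0.0127,0],[0.085,-0.02,-0.015,-0.0127,0],[0.085,-0.02,-0.015,-0.0127,0],[0.085,-0.02,-0.015,-0.0127,0],[0.085,-0.02,-0.015,-0.0127,0],[0.085,-0.02,-0.015,-0.0127,0],[0.085,-0.02,-0.015,-0.0127,0]]]' 40
python3 -m handwheel '[[[0.085,-0.02,-0.015,0,0],[0.085,-0.02,-0.015,0,0],[0.085,-0.02,-0.015,0,0],[0.085,-0.02,-0.015,0,0],[0.085,-0.02,-0.015,0,0],[0.085,-0.02,-0.015,0,0],[0.085,-0.02,-0.015,0,0],[0.085,-0.02,-0.015,0,0],[0.085,-0.02,-0.015,0,0],[0.085,-0.02,-0.015,0,0],[0.085,-0.02,-0.015,0,0],[0.085,-0.01,-0.008,0,0]]]'
```

```text
time: 3.15
eef_pos: [0.335, 0.44, 0.362]
tcp_rot: [0.116, 0.993, 0.0, 0.001]
contact_force: [-0.0, 0.0, -0.0]
opening: 0.99
finger_force: 0.0
time: 4.15
eef_pos: [0.5197, 0.2178, 0.361]
tcp_rot: [0.117, 0.993, -0.0, 0.001]
contact_force: [0.3, 0.9, -0.5]
opening: 0.994
finger_force: 0.0
```

```bash
python3 -m handwheel '[[[0.085,0,0,0,0],[0.085,0,0,0,0]]]' | head -3
python3 - <<'E'
from h import *
s=get_state(); im=viewer.read_camera("wrist"); C=cam("wrist",s); print(s["qpos"].round(3) if hasattr(s["qpos"],"round") else s["qpos"])
cv2.imwrite('pics/w1.png',im)
for n,z in dict(grip=.1675,cap=.125,tabs=.125,jar=0,mouth=.133).items():
    for d in viewer.pinpoint("wrist",n)[:2]:
        uv=np.array(d["xy"])*[560,420]; print(n,uv.round(1),round(d["confidence"],2),onz(C,uv,z).round(4))
for n in ["grip","cap","jar"]:
    for d in viewer.outline_of("wrist",n)[:2]:
        m=d["mask"].astype(np.uint8); c=max(cv2.findContours(m,0,1)[0],key=cv2.contourArea); b=cv2.boxPoints(cv2.minAreaRect(c)); print(n,d["confidence"],m.sum(),b.round(1).tolist())
E
```

```text
time: 4.32
eef_pos: [0.5183, 0.22, 0.3607]
tcp_rot: [0.116, 0.993, 0.0, -0.0]
[ 2.210e-01 -3.700e-02  1.664e+00  1.000e-03  1.515e+00 -1.117e+00]
grip [275.  189.8] 0.8 [0.5285 0.2106 0.1675]
cap [276.6 178.6] 0.84 [0.5236 0.213  0.125 ]
jar [ 33.4 314.7] 0.3 [ 0.7112 -0.3553  0.    ]
grip 0.8 1799 [[245.60000610351562, 193.8000030517578], [266.79998779296875, 151.39999389648438], [308.0, 172.0], [286.79998779296875, 214.39999389648438]]
cap 0.55 1738 [[246.39999389648438, 193.1999969482422], [267.20001220703125, 151.60000610351562], [308.3999938964844, 172.1999969482422], [287.6000061035156, 213.8000030517578]]
jar 0.81 3712 [[229.0, 145.39999389648438], [298.70001220703125, 115.5999984741211], [328.0, 184.0], [258.3999938964844, 213.8000030517578]]
jar 0.36 1732 [[246.60000610351562, 193.8000030517578], [267.3999938964844, 152.1999969482422], [308.20001220703125, 172.60000610351562], [287.3999938964844, 214.1999969482422]]
```

View pics/w1.png

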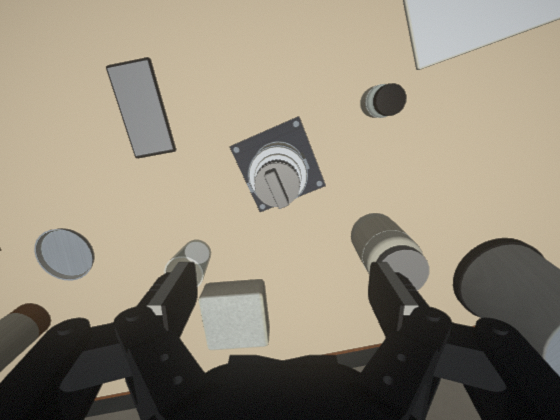

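The wrist view shows the stand plate with corners near (230,148), (299,117), (326,185) and (260,212). The cap is at (277,185) with its bar running from (270,172) to (283,207). I'll enlarge it to read the bar's corners.

Run:
```python
import cv2
im=cv2.imread('pics/w1.png'); cv2.imwrite('pics/w1c.png',cv2.resize(im[110:220,225:335],(600,600),interpolation=cv2.INTER_CUBIC)[:,:])
```

```text
(no output)
```

View pics/w1c.png

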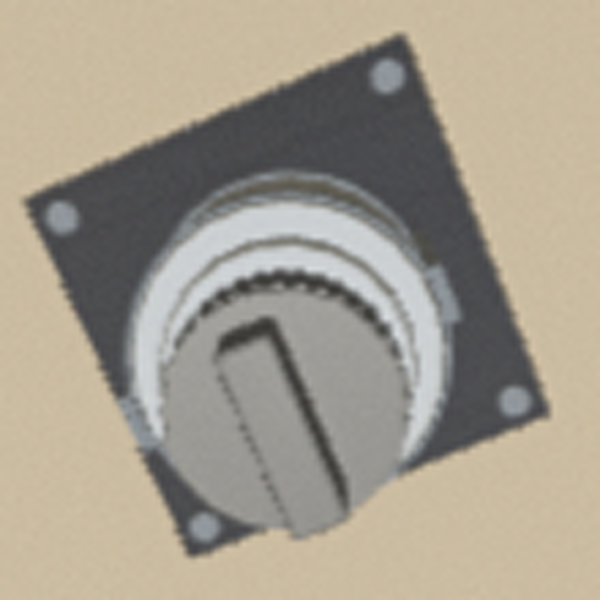

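```bash
cat > m.py <<'E'
from h import *
s=dict(eef_pos=[.5183,.22,.3607],tcp_rot=[.116,.993,0,0])
E
python3 - <<'E'
from h import *
s=get_state(); C=cam("wrist",s); print(s["eef_pos"],s["tcp_rot"])
k=110/600; o=np.array([225,110])-.5+.5*k
P=[onz(C,np.array(c)*k+o,.006) for c in [(27,200),(405,35),(550,412),(190,557)]]
B=[onz(C,np.array(c)*k+o,.181) for c in [(219,357),(277,338),(348,516),(295,538)]]
for Q in (P,B):
    Q=np.array(Q); print(Q.mean(0).round(4),[ (round(np.linalg.norm(Q[(i+1)%4]-Q[i])*1e3,1), round(np.degrees(np.arctan2(*(Q[(i+1)%4]-Q[i])[1::-1])),1)) for i in range(4)])
M=R.from_quat(s["tcp_rot"]).as_matrix(); print(M.round(3), np.degrees(np.arctan2(M[1,1],M[0,1])))
E
```

```text
[0.51809591 0.22070051 0.36038554] [1.15163554e-01 9.93346543e-01 3.28074435e-05 1.16537027e-05]
[0.5262 0.2139 0.006 ] [(np.float64(127.9), np.float64(99.6)), (np.float64(127.6), np.float64(9.6)), (np.float64(128.9), np.float64(-80.4)), (np.float64(127.6), np.float64(-170.9))]
[0.526  0.2143 0.181 ] [(np.float64(13.1), np.float64(95.0)), (np.float64(42.5), np.float64(8.0)), (np.float64(12.8), np.float64(-79.7)), (np.float64(43.7), np.float64(-171.5))]
[[-0.973  0.229  0.   ]
 [ 0.229  0.973  0.   ]
 [-0.     0.    -1.   ]] 76.773882662657
```

```bash
python3 -m handwheel '[[[0.085,0,0,0.002,3],[0.085,0,0,0.004,7],[0.085,0,0,0.0045,7],[0.085,0,0,0.0045,7],[0.085,0,0,0.0045,7],[0.085,0,0,0.0045,7],[0.085,0,0,0.0045,7],[0.085,0,0,0.0045,7],[0.085,0,0,0.0045,7],[0.085,0,0,0.0045,7],[0.085,0,0,0.0045,7],[0.085,0,0,0.0045,7]]]' 20 | head -2
python3 -m handwheel '[[[0.085,0,0,0.0045,7],[0.085,0,0,0.0045,7],[0.085,0,0,0.0045,7],[0.085,0,0,0.0045,7],[0.085,0,0,0.0045,7],[0.085,0,0,0.0045,7],[0.085,0,0,0.0045,7],[0.085,0,0,0.0045,7],[0.085,0,0,0.0045,7],[0.085,0,0,0.0045,7],[0.085,0,0,0.004,7],[0.085,0,0,0.002,1.3]]]' | head -2
python3 -m handwheel '[[[0.085,0,0,0,0],[0.085,0,0,0,0],[0.085,0,0,0,0]]]'
python3 - <<'E'
from h import *
s=get_state(); im=viewer.read_camera("wrist"); C=cam("wrist",s); print(s["qpos"],s["eef_pos"],s["tcp_rot"])
u=proj(C,[.526,.214,.175]).round().astype(int); print(u)
x,y=u-60; cv2.imwrite('pics/w2.png',im); cv2.imwrite('pics/w2c.png',cv2.resize(im[y:y+120,x:x+120],(600,600),interpolation=cv2.INTER_CUBIC)); print(x,y)
for d in viewer.pinpoint("wrist","grip")[:2]:
    uv=np.array(d["xy"])*[560,420]; print(uv.round(1),round(d["confidence"],2),onz(C,uv,.1675).round(4))
E
```

```text
time: 5.77
eef_pos: [0.5183, 0.2204, 0.3091]
time: 6.77
eef_pos: [0.5181, 0.2203, 0.2576]
time: 7.02
eef_pos: [0.5186, 0.2203, 0.2587]
tcp_rot: [0.997, 0.074, 0.0, -0.0]
contact_force: [1.0, -0.1, 0.6]
opening: 0.99
finger_force: 0.0
[2.21646517e-01 5.69637383e-03 1.80235393e+00 1.17663396e-05
 1.33293999e+00 1.64360965e+00] [0.51856473 0.2202914  0.25871272] [ 9.97232420e-01  7.43465492e-02  2.97082602e-04 -4.98387392e-05]
[292 202]
232 142
[293.4 200.6] 0.77 [0.5255 0.2127 0.1675]
```

View pics/w2c.png

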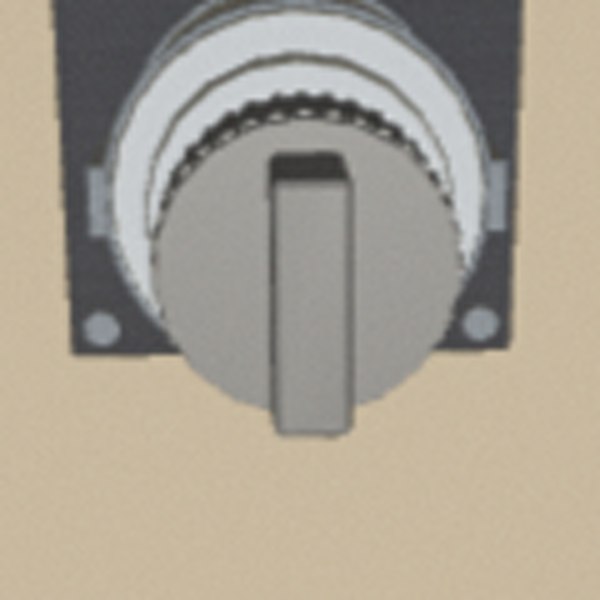

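The crop shows the bar nearly upright. Its top face has corners at about (271,180), (352,180), (353,434) and (275,434), so the fingers already close almost square across it.

Run:
```python
from h import *
s=get_state(); C=cam("wrist",s)
k=.2; o=np.array([232,142])-.5+.5*k
Q=np.array([onz(C,np.array(c)*k+o,.181) for c in [(271,180),(352,180),(353,434),(275,434)]])
print(Q.mean(0).round(4),[ (round(np.linalg.norm(Q[(i+1)%4]-Q[i])*1e3,1), round(np.degrees(np.arctan2(*(Q[(i+1)%4]-Q[i])[1::-1])),1)) for i in range(4)])
M=R.from_quat(s["tcp_rot"]).as_matrix(); print(M.round(3), np.degrees(np.arctan2(M[1,1],M[0,1])))
for p in ([.526,.2142],Q.mean(0)[:2]): print(M.T@(np.array([*p,.157])-s["eef_pos"]))
```

```text
[0.5266 0.2126 0.181 ] [(np.float64(13.4), np.float64(-81.5)), (np.float64(44.8), np.float64(-170.1)), (np.float64(13.6), np.float64(98.5)), (np.float64(44.8), np.float64(9.6))]
[[ 0.989  0.148  0.001]
 [ 0.148 -0.989  0.   ]
 [ 0.001 -0.    -1.   ]] -81.51766281955395
[0.00636579 0.00708363 0.10176415]
[0.00674355 0.00875172 0.10176434]
```

```bash
python3 -m handwheel '[[[0.085,0.0033,0.004,0.004,-0.6],[0.085,0.0033,0.004,0.008,-0.6],[0.085,0,0,0.012,0],[0.085,0,0,0.012,0],[0.085,0,0,0.012,0],[0.085,0,0,0.012,0],[0.085,0,0,0.012,0],[0.085,0,0,0.012,0],[0.085,0,0,0.008,0],[0.085,0,0,0.006,0],[0.085,0,0,0.002,0],[0.085,0,0,0,0]]]' 20; python3 -m handwheel '[[[0.085,0,0,0,0],[0.085,0,0,0,0]]]' ; python3 -c "
from h import *
s=get_state();M=R.from_quat(s['tcp_rot']).as_matrix();print(M.T@(np.array([.5263,.2134,.157])-s['eef_pos']),M.round(3))"
```

```text
time: 8.12
eef_pos: [0.526, 0.2133, 0.1578]
tcp_rot: [0.996, 0.084, -0.0, 0.0]
contact_force: [0.1, -0.8, -0.3]
opening: 0.995
finger_force: 0.0
time: 8.28
eef_pos: [0.5267, 0.2134, 0.1593]
tcp_rot: [0.996, 0.084, 0.001, -0.0]
contact_force: [0.3, 0.1, 0.8]
opening: 0.999
finger_force: 0.0
[-4.45955365e-04 -6.70644573e-05  2.28042999e-03] [[ 0.986  0.167  0.002]
 [ 0.167 -0.986  0.   ]
 [ 0.002 -0.    -1.   ]]
```

```bash
python3 -m handwheel '[[[0.03,0,0,0.0015,0],[0.03,0,0,0,0],[0.03,0,0,0,0],[0.024,0,0,0,0],[0.02,0,0,0,0],[0.018,0,0,0,0],[0.018,0,0,0,0]]]' 20;  python3 -m handwheel '[[[0.016,0,0,0,0],[0.014,0,0,0,0],[0.012,0,0,0,0],[0.012,0,0,0,0]]]'
```

```text
time: 8.87
eef_pos: [0.5261, 0.2133, 0.1568]
tcp_rot: [0.996, 0.084, -0.0, -0.0]
contact_force: [-0.1, -0.1, -0.1]
opening: 0.212
finger_force: 0.0
time: 9.2
eef_pos: [0.5263, 0.2127, 0.157]
tcp_rot: [0.996, 0.084, 0.0, 0.001]
contact_force: [-0.3, -3.0, 0.8]
opening: 0.152
finger_force: 20.0
```

```bash
python3 -m handwheel '[[[0.01,0,0.0005,0,0],[0.01,0,0,0,0]]]' 20; python3 -m handwheel '[[[0.005,0,0,0,0],[0.005,0,0,0,0],[0.005,0,0,0,0]]]' 60; python3 -c "
from h import *
s=get_state();print(s['contact_force'],s['wrist_torque'])"
```

```text
time: 9.37
eef_pos: [0.5263, 0.2126, 0.157]
tcp_rot: [0.996, 0.084, 0.0, 0.0]
contact_force: [-0.3, -2.9, 2.0]
opening: 0.157
finger_force: 20.0
time: 9.62
eef_pos: [0.5264, 0.2127, 0.1571]
tcp_rot: [0.996, 0.084, 0.0, 0.0]
contact_force: [-0.6, -3.5, 3.7]
opening: 0.127
finger_force: 58.7
[-0.58491936 -3.4801898   3.74834337] [-0.60713429  0.11937282 -0.02760149]
```

```bash
python3 -m handwheel '[[[0.005,0,0,0.0005,0],[0.005,0,0,0.0005,0],[0.005,0,0,0.0005,0],[0.005,0,0,0.0005,0]]]'|grep -E "pos|cont"; for i in 1 ; do python3 -m handwheel '[[[0.005,0,0,0.0005,0],[0.005,0,0,0.0005,0]]]'|grep -E "pos|cont|open"; python3 -m handwheel '[[[0.005,0,0,0.0005,0],[0.005,0,0,0,0]]]'|grep -E "pos|cont";python3 -m handwheel '[[[0.005,0,0,0.0005,0],[0.005,0,0,0,0]]]'|grep -E "pos|cont|finger"; done
```

```text
eef_pos: [0.5267, 0.2128, 0.1558]
contact_force: [-0.9, -3.8, 6.1]
eef_pos: [0.5267, 0.2128, 0.155]
contact_force: [-1.5, -4.5, 6.6]
opening: 0.126
eef_pos: [0.5267, 0.2128, 0.1545]
contact_force: [-1.9, -3.5, 6.9]
eef_pos: [0.5267, 0.2128, 0.1541]
contact_force: [-1.5, -2.3, 6.7]
finger_force: 59.2
```

```bash
python3 -m handwheel '[[[0.005,0,0,0.0005,0],[0.005,0,0,0.0005,0],[0.005,0,0,0,0]]]'|grep -E "pos|cont";python3 -m handwheel '[[[0.005,0,0,0.0005,0],[0.005,0,0,0.0005,0],[0.005,0,0,0,0]]]'|grep -E "pos|cont"
```

```text
eef_pos: [0.5268, 0.2128, 0.1532]
contact_force: [-1.3, -4.5, 7.5]
eef_pos: [0.5268, 0.2129, 0.1523]
contact_force: [-1.6, -3.6, 7.8]
```

```bash
python3 -m handwheel '[[[0.005,0,0,0.0005,0],[0.005,0,0,0.0005,0],[0.005,0,0,0,0]]]'|grep -E "pos|cont"
```

```text
eef_pos: [0.5268, 0.2129, 0.1515]
contact_force: [-2.3, -3.4, 7.9]
```

```bash
python3 -m handwheel '[[[0.005,0,0,0.0005,0],[0.005,0,0,0.0005,0],[0.005,0,0,0,0]]]'|grep -E "pos|cont"
```

```text
eef_pos: [0.5269, 0.2128, 0.1506]
contact_force: [-2.2, -4.1, 8.3]
```

```bash
python3 -m handwheel '[[[0.005,0,0,0.0005,0],[0.005,0,0,0.0005,0],[0.005,0,0,0,0]]]'|grep -E "pos|cont"
```

```text
eef_pos: [0.5269, 0.2128, 0.1497]
contact_force: [-2.0, -3.9, 9.3]
```

```bash
python3 -m handwheel '[[[0.005,0,0,0.0005,0],[0.005,0,0,0.0005,0],[0.005,0,0,0,0]]]'|grep -E "pos|cont"
```

```text
eef_pos: [0.5269, 0.2129, 0.1488]
contact_force: [-2.5, -4.0, 10.2]
```

```bash
python3 -m handwheel '[[[0.005,0,0,0.0005,0],[0.005,0,0,0.0003,0],[0.005,0,0,0,0]]]'|grep -E "pos|cont"
```

```text
eef_pos: [0.5269, 0.2128, 0.1482]
contact_force: [-2.8, -4.4, 9.7]
```

```bash
python3 -m handwheel '[[[0.005,0,0,0.0005,0],[0.005,0,0,0.0003,0],[0.005,0,0,0,0]]]'|grep -E "pos|cont"
```

```text
eef_pos: [0.527, 0.2129, 0.1475]
contact_force: [-3.0, -4.3, 10.0]
```

```bash
python3 -m handwheel '[[[0.005,0,0,0.0005,0],[0.005,0,0,0.0004,0],[0.005,0,0,0,0]]]'|grep -E "pos|cont"
```

```text
eef_pos: [0.5271, 0.2129, 0.1473]
contact_force: [-3.4, -4.3, 11.6]
```

```bash
python3 -m handwheel '[[[0.005,0,0,0.0005,0],[0.005,0,0,0.0004,0],[0.005,0,0,0,0]]]'|grep -E "pos|cont"
```

```text
eef_pos: [0.5272, 0.2129, 0.1473]
contact_force: [-4.7, -4.4, 15.8]
```

```bash
python3 -m handwheel '[[[0.005,0,0,0.0005,0],[0.005,0,0,0.0004,0],[0.005,0,0,0,0]]]'|grep -E "pos|cont"
```

```text
eef_pos: [0.5273, 0.2129, 0.1472]
contact_force: [-6.7, -5.3, 17.6]
```

End stop felt at z = 0.1473, about 9.8 mm down, which puts the catch at about 8.3 mm. I'll ease off until the force is about 11 N, then turn.

```bash
python3 -m handwheel '[[[0.005,0,0,-0.001,0],[0.005,-0.0003,0,-0.0007,0],[0.005,0,0,0,0]]]'|grep -E "pos|cont"; python3 -m handwheel '[[[0.005,0,0,0,-2],[0.005,0,0,0,-3],[0.005,0,0,0,-3],[0.005,0,0,0,0]]]'; python3 -c "
from h import *
s=get_state();print(s['wrist_torque'],s['qpos'])"
```

```text
eef_pos: [0.5271, 0.2129, 0.1473]
contact_force: [-3.8, -4.3, 12.3]
time: 13.78
eef_pos: [0.5275, 0.2137, 0.1472]
tcp_rot: [0.988, 0.154, 0.002, -0.001]
contact_force: [-1.5, -1.2, 10.9]
opening: 0.13
finger_force: 59.7
[-0.28946172  0.41143366  0.00708784] [2.06045013e-01 1.13131639e-01 1.89911054e+00 1.69979827e-03
 1.12486365e+00 1.46724179e+00]
```

```bash
python3 -m handwheel '[[[0.005,0,0,0,-4],[0.005,0,0,0,-4],[0.005,0,0,0,-4],[0.005,0,0,0,-4],[0.005,0,0,0,-4],[0.005,0,0,0,-4],[0.005,0,0,0,0]]]'; python3 -c "
from h import *
s=get_state();print(s['wrist_torque'])"
```

```text
time: 14.37
eef_pos: [0.527, 0.2142, 0.1472]
tcp_rot: [0.934, 0.356, 0.002, -0.001]
contact_force: [-3.0, -0.6, 11.6]
opening: 0.131
finger_force: 59.7
[-0.10365891  0.55643087 -0.04995634]
```

```bash
python3 -m handwheel '[[[0.005,0,0,0,-4],[0.005,0,0,0,-4],[0.005,0,0,0,-4],[0.005,0,0,0,-4],[0.005,0,0,0,-4],[0.005,0,0,0,-4],[0.005,0,0,0,0]]]'|grep -E "pos|rot|cont"; python3 -m handwheel '[[[0.005,0,0,0,-4],[0.005,0,0,0,-4],[0.005,0,0,0,-4],[0.005,0,0,0,-4],[0.005,0,0,0,-4],[0.005,0,0,0,-4],[0.005,0,0,0,0]]]'; python3 -c "
from h import *
s=get_state();print(s['wrist_torque'])"
```

```text
eef_pos: [0.5269, 0.214, 0.1471]
tcp_rot: [0.84, 0.543, 0.002, -0.0]
contact_force: [-2.6, -1.5, 11.8]
time: 15.53
eef_pos: [0.5262, 0.214, 0.1471]
tcp_rot: [0.709, 0.705, 0.001, -0.001]
contact_force: [-4.7, -1.3, 12.7]
opening: 0.126
finger_force: 59.9
[-0.28165497  0.90025097 -0.02440008]
```

```bash
python3 -m handwheel '[[[0.005,0,0,-0.001,0],[0.005,0,0,-0.001,0],[0.005,0,0,-0.0015,0],[0.005,0,0,-0.0015,0],[0.005,0,0,-0.0015,0],[0.005,0,0,-0.0015,0],[0.005,0,0,-0.0015,0],[0.005,0,0,0,0]]]'|grep -E "pos|cont"; python3 -m handwheel '[[[0.005,0,0,-0.001,0],[0.005,0,0,-0.001,0],[0.005,0,0,-0.001,0],[0.005,0,0,-0.001,0],[0.005,0,0,0,0]]]'
```

```text
eef_pos: [0.526, 0.2138, 0.1547]
contact_force: [-1.4, 1.5, 5.8]
time: 16.62
eef_pos: [0.5259, 0.2134, 0.1579]
tcp_rot: [0.709, 0.705, 0.0, -0.0]
contact_force: [-0.7, 2.2, 4.2]
opening: 0.124
finger_force: 58.9
```

```bash
python3 -m handwheel '[[[0.005,0,0,-0.001,0],[0.005,0,0,-0.001,0],[0.005,0,0,-0.001,0],[0.005,0,0,-0.001,0],[0.005,0,0,0,0]]]'|grep -E "pos|cont"; python3 -m handwheel '[[[0.005,0,0,-0.001,0],[0.005,0,0,-0.001,0],[0.005,0,0,-0.001,0],[0.005,0,0,-0.001,0],[0.005,0,0,0,0]]]'
```

```text
eef_pos: [0.5254, 0.2122, 0.1607]
contact_force: [-0.5, -0.7, -0.4]
time: 17.45
eef_pos: [0.5261, 0.2126, 0.1659]
tcp_rot: [0.709, 0.705, -0.0, 0.0]
contact_force: [0.1, -0.1, -0.8]
opening: 0.125
finger_force: 58.6
```

```bash
python3 -m handwheel '[[[0.005,0,0,-0.006,0],[0.005,0,0,-0.012,0],[0.005,0,0,-0.015,0],[0.005,0,0,-0.015,0],[0.005,0,0,-0.015,0],[0.005,0,0,-0.015,0],[0.005,-0.004,0,-0.01,0],[0.005,-0.01,0,-0.004,0],[0.005,-0.015,0.003,0,0],[0.005,-0.018,0.003,0,0],[0.005,-0.018,0.003,0,0],[0.005,-0.018,0.003,0,0]]]' | grep -E "pos|cont|open"
python3 -m handwheel '[[[0.005,-0.018,0.003,0,0],[0.005,-0.018,0.003,0,0],[0.005,-0.018,0.003,0,0],[0.005,-0.018,0.003,0,0],[0.005,-0.018,0.003,0,0],[0.005,-0.018,0.003,0,0],[0.005,-0.018,0.003,0,0],[0.005,-0.018,0.003,0,0],[0.005,-0.018,0.003,0,0],[0.005,-0.018,0.003,0,0],[0.005,-0.018,0.003,0,0],[0.005,-0.018,0.003,0,0]]]'| grep -E "pos|cont|open"
python3 - <<'E'
from h import *
s=dict(eef_pos=[.5181,.2207,.3604],tcp_rot=[.11516,.99335,0,0]); im=cv2.imread('pics/w1.png'); C=cam("wrist",s)
hsv=cv2.cvtColor(im,cv2.COLOR_BGR2LAB); m=np.zeros(im.shape[:2],np.uint8); m[215:290,20:110]=(hsv[215:290,20:110,2]<133)*255
c=max(cv2.findContours(m,0,1)[0],key=cv2.contourArea); e=cv2.fitEllipse(cv2.convexHull(c)); print(e,onz(C,e[0],.012))
E
```

```text
eef_pos: [0.5371, 0.1281, 0.2575]
contact_force: [0.5, 0.4, -0.2]
opening: 0.13
eef_pos: [0.5714, -0.0882, 0.2574]
contact_force: [0.8, 0.7, -0.5]
opening: 0.134
((63.530006408691406, 253.81686401367188), (49.16100311279297, 60.63007736206055), 115.079833984375) [ 0.59131454 -0.22024662  0.012     ]
```

```bash
python3 -m handwheel '[[[0.005,-0.018,0.003,0,0],[0.005,-0.018,0.003,0,0],[0.005,-0.018,0.003,0,0],[0.005,-0.018,0.003,0.005,0],[0.005,-0.018,0.003,0.012,0],[0.005,-0.018,0.003,0.015,0],[0.005,-0.014,0.003,0.015,0],[0.005,-0.008,0.002,0.015,0],[0.005,-0.003,0.001,0.015,0],[0.005,0,0,0.015,0],[0.005,0,0,0.015,0],[0.005,0,0,0.015,0]]]' | grep -E "pos|cont|open"; python3 -m handwheel '[[[0.005,0,0,0.01,0],[0.005,0,0,0.006,0],[0.005,0,0,0,0],[0.005,0,0,0,0]]]'
python3 - <<'E'
from h import *
s=get_state(); ims=[]
im=viewer.read_camera("side"); C=cam("side"); ims.append(cv2.resize(im[200:290,240:360],(400,300)))
for d in viewer.pinpoint("side","dish")[:3]:
    uv=np.array(d["xy"])*[560,420]; print(uv,d["confidence"],onz(C,uv,0))
im=viewer.read_camera("wrist"); C=cam("wrist",s)
for d in viewer.pinpoint("wrist","dish")[:3]:
    uv=np.array(d["xy"])*[560,420]; print(uv,d["confidence"],onz(C,uv,0))
ims.append(cv2.resize(im,(400,300))); cv2.imwrite('pics/p1.png',np.hstack(ims))
E
```

```text
eef_pos: [0.5944, -0.22, 0.1344]
contact_force: [-0.2, 0.4, -1.0]
opening: 0.127
time: 20.78
eef_pos: [0.5951, -0.2198, 0.1199]
tcp_rot: [0.709, 0.705, 0.0, 0.0]
contact_force: [0.5, -0.3, -0.1]
opening: 0.128
finger_force: 58.6
[302.512 263.214] 0.89 [ 0.60276285 -0.24403412  0.        ]
[355.488 224.994] 0.59 [ 0.80100802 -0.16754156  0.        ]
[496.496 133.518] 0.86 [ 0.79559063 -0.15893325  0.        ]
[280.392 196.518] 0.66 [ 0.59471738 -0.21811317  0.        ]
```

View pics/p1.png

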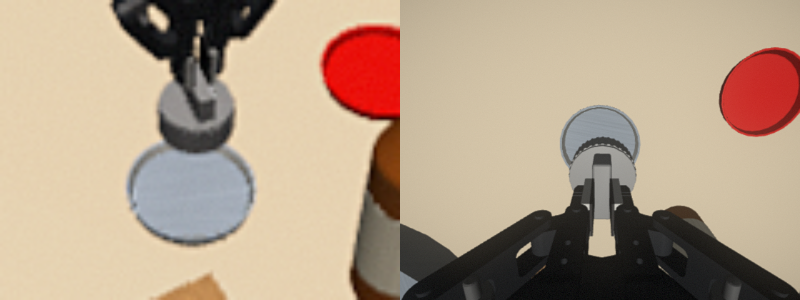

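The side crop shows the held cap above the steel dish, and in the wrist view the dish rim is centred behind the cap. I'll go down onto the dish floor, slowly at the end.

```bash
python3 -m handwheel '[[[0.005,-0.0015,0.001,0.005,0],[0.005,-0.001,0.0005,0.01,0],[0.005,0,0,0.012,0],[0.005,0,0,0.012,0],[0.005,0,0,0.012,0],[0.005,0,0,0.01,0],[0.005,0,0,0.008,0],[0.005,0,0,0.005,0],[0.005,0,0,0.003,0],[0.005,0,0,0.001,0],[0.005,0,0,0,0]]]' | grep -E "pos|cont|open"; python3 -m handwheel '[[[0.005,0,0,0.001,0],[0.005,0,0,0.001,0],[0.005,0,0,0.001,0],[0.005,0,0,0,0]]]'
```

```text
eef_pos: [0.5968, -0.2224, 0.0419]
contact_force: [0.4, 0.1, -1.0]
opening: 0.129
time: 22.23
eef_pos: [0.5966, -0.2223, 0.0388]
tcp_rot: [0.709, 0.705, 0.0, 0.0]
contact_force: [0.3, -0.3, -0.7]
opening: 0.13
finger_force: 58.7
```

```bash
python3 -m handwheel '[[[0.005,0,0,0.0007,0],[0.005,0,0,0.0007,0],[0.005,0,0,0.0007,0],[0.005,0,0,0,0]]]'|grep -E "pos|cont"; python3 -m handwheel '[[[0.005,0,0,0.0005,0],[0.005,0,0,0.0005,0],[0.005,0,0,0,0]]]'|grep -E "pos|cont"
```

```text
eef_pos: [0.5966, -0.2223, 0.0367]
contact_force: [0.0, -0.5, -0.0]
eef_pos: [0.5971, -0.2224, 0.0364]
contact_force: [0.3, 0.7, 3.0]
```

It's resting on the floor of the dish with 3 N. Now I'll release it.

```bash
python3 -m handwheel '[[[0.014,0,0,0,0],[0.016,0,0,0,0],[0.02,0,0,0,0],[0.026,0,0,0,0],[0.034,0,0,0,0],[0.04,0,0,0,0],[0.04,0,0,0,0]]]' 20; python3 -m handwheel '[[[0.04,0,0,-0.003,0],[0.04,0,0,-0.006,0],[0.04,0,0,-0.012,0],[0.04,0,0,-0.02,0],[0.04,0,0,-0.025,0],[0.04,0,0,-0.025,0],[0.04,0,0,-0.025,0],[0.04,0,0,-0.025,0],[0.04,0,0,-0.02,0],[0.04,0,0,-0.01,0],[0.04,0,0,0,0],[0.04,0,0,0,0]]]'
python3 - <<'E'
from h import *
a=viewer.read_camera("side"); b=viewer.read_camera("wrist"); c=viewer.read_camera("scene")
cv2.imwrite('pics/f.png',np.vstack([np.hstack([cv2.resize(a,(400,300)),cv2.resize(b,(400,300))]),np.hstack([cv2.resize(a[200:290,240:360],(400,300)),cv2.resize(c,(400,300))])]))
E
```

```text
time: 23.4
eef_pos: [0.5964, -0.2222, 0.0354]
tcp_rot: [0.709, 0.705, -0.0, -0.0]
contact_force: [-0.6, 0.8, -0.2]
opening: 0.467
finger_force: 0.0
time: 24.4
eef_pos: [0.5966, -0.2223, 0.2072]
tcp_rot: [0.709, 0.705, 0.0, 0.001]
contact_force: [-0.4, 0.2, -0.6]
opening: 0.471
finger_force: 0.0
```

View pics/f.png

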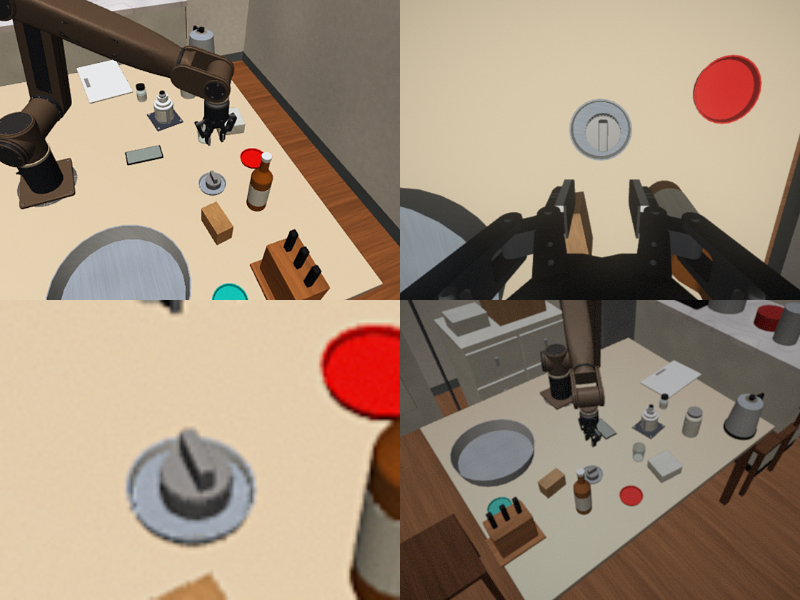

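The cap stands in the steel dish with its wing up, at about (190,485) in the crop. The gripper is clear, the jar is open, and the other things are where they were.

```bash
python3 -c "
from plant import sign_off
print(sign_off())"
```

```text
the job is handed in; nothing more can be done
None
```

The jar is open, and its cap stands wing-up in the steel dish, let go of; I handed the job in at about 24.5 s, and the other things looked undisturbed in the last pictures.

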